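# Wedge the whetstone fast in its holder

### The arm

A 6-joint arm with a two-finger parallel gripper is mounted at the origin on the work surface. World frame = base frame: x ahead of the robot, y to its left, z up, the work surface at z = 0. Lengths are in mm, angles in rad, forces in N, time in s.
With the tool pointing down it reaches from about 325 to 900 mm from the base axis. Payload 3.5 kg.
Tool frame: the origin (TCP) lies between the finger pads; the fingertips stand 14 mm ahead of it and the grasp point (between the pads) lies 5 mm behind it (manip.tcp_to_tips is the distance from the TCP to the fingertips, in mm); z points along the fingers, y is the direction in which the jaws open and shut (so a half turn about z gives the same grasp; the last joint's range is limited). The gripper opens to 85 mm and grips with 20 to 120 N. Pads are 22 mm wide; open, the fingers measure 114 mm over their backs; the gripper's body (76 mm by 85 mm) begins 54 mm behind the grasp point. The pads swing forward as they close: fully open they stand 13 mm farther back than shut.
Start: joints at [-1.382, 0.276, -0.026, 1.268, 0, 1.467], TCP at [179.786, -598.581, 245.313] pointing down, gripper open.
Joint ranges: [-3.12, 3.12], [-0.85, 1.88], [-1.08, 1.24], [-1.95, 2.15], [-1.57, 1.53], [-3.14, 3.14]. Speed limits (rad/s): [2.57, 2.57, 3.14, 3.14, 3.14, 3.14].

### API

Orientations are given as a unit quaternion [x, y, z, w].
In Python, from rig import manip gives the robot as it stands. The module is installed in compiled form; this text tells all that it offers.
- The arm moves only by the shell command python3 -m handwheel 'ROWS' [FORCE]. ROWS is JSON, a list that holds one entry, the list of rows, each a list of 5 numbers: the shift along the tool's x, y, z in mm, then the turn about the tool's z in degrees, then the opening in per cent of the stroke, from 0 (shut) to 100 (fully open). A call has 1 to 12 rows; each row is the pose to reach, as a shift and turn from the pose commanded when the call began, along the tool's axes at that moment; what a row does not reach only later rows make up. A row lasts 1/10 s, in which the tool goes at most 50 mm and 8.59 degrees, less where a joint would pass 70% of its speed; a pose out of reach is approached as far as the arm can. A call with a gripper value outside its range is refused whole. The fingers move at their own pace and stop on an object; FORCE is the grip in N (left out, the last holds). Time passes only in rows, so rows that repeat a pose let the fingers close. It gives the time, the measured TCP pose, the force and the opening at its end, in the units of the state.
- manip.read_state(): the state, without advancing time (a new reading comes with each control period).
- manip.capture(name): name is "side" or "top" or "wrist"; returns (picture, depth): 384x512x3 uint8, blue, green, red; 384x512 float32, mm along the optical axis (not along the pixel's ray), 0 where there is no reading.
- manip.get_calibration(name): a dict with "fx", "fy", "cx", "cy" (pixels), "k1" (the pictures are not rectified: a ray, as slopes to the right and down, at radius r is drawn at 1 + k1 r^2 times it, then the intrinsics apply), "world_from_camera" (4x4, takes a point from camera to world coordinates); the wrist camera has in their place "hand_eye" (4x4, takes a point from camera to tool coordinates, whose origin is the TCP and whose axes are the flange's). Camera axes: x right, y down, z forward; pixel columns grow to the right and rows downward; lengths in mm; the calibration is good to about 2 mm. A picture is of the moment at which its call begins: read the wrist's pose just before it. get_calibration takes no time and is no camera call.
- manip.job_done(): hands the job in, once; it reports no verdict.
The state is a dict: "time_s": time; "q": joint angles; "joint_velocities": joint speeds; "joint_efforts": joint torques, N m; "position": TCP position; "eef_rot": TCP orientation; "wrist_force": force on the tool from outside, world axes, zero at the start; "torque": the same for the moment, N m; "finger_gap": finger opening in mm.
Only numpy, scipy, OpenCV 4.12 (cv2) and the standard library are available. Lean on these libraries where they do the work, as an engineer would, in place of code of your own. Each camera call takes 0.05 s, during which the arm holds its last target. There are 200 camera calls.

### The job

Fix the whetstone in its wooden holder: lay the loose wedge on the holder's plank, thin end first, in the gap between the stone and the end block, and let go of it. Then pick up the meat mallet and knock the wedge in with a few light taps on its thick end, until the stone has been pushed up against the far block and the wedge sits tight, without hitting hard. Put the mallet down flat on the worktop again and leave everything else as it stands.

Things in the scene. Friction and masses are not known exactly. Their poses are not given: they have to be found in the camera images.
- holder: wooden whetstone holder, does not slip; a plank 100 (x) by 300 (y) by 20 mm. Origin: middle of the underside; x across the plank (the wedge is driven along +x, in from the robot's side), y along it, z up. On its top (z 20), from -y to +y: the far block, 14 mm high, its inner face at y -125 mm; the stone; the gap; the end block
- gap (a point): point on the plank's top, at holder x 0, y 86.1 mm, axes as the holder: middle of the gap once the stone is home. The gap there is then 12.1 mm wide, but the cork-lined end block (16 mm high, x -50 to 50) may sit 1.5 mm either way: the depth at which the wedge gets tight must be felt. The gap is skewed like the wedge: it narrows by 0.14 mm per mm towards +x
- whetstone: grey stone 70 (x) by 205 (y) by 25 mm, in a shallow channel of the holder, its top 45 mm above the worktop; slides only along the holder's y, with about 4 N of friction. Origin: middle of its underside, at holder y -22.5 mm when home against the far block; at the start 0.6 to 1.6 mm off that block, towards the gap
- wedge: beech wedge lying on the worktop, 110 mm long (x), 20 high (z), 35 g, 6.5 mm thick at the thin end (+x), 21.9 at the thick end (-x). Origin: underside, half-way along. The face at y -7.1 mm is parallel to x and goes against the stone; the +y face slopes by 0.14 (8 degrees) and goes against the end block. It already lies the right side up
- wedge_tip (a point): middle of the wedge's thin end face, 10 mm above its underside. The wedge stays on the plank by itself once this point is 15 mm or more past the plank's middle (holder x); tight, it is 31 to 55 mm past it, and the thick end sticks out 5 to 29 mm in front of the plank. Axes as the wedge
- wedge_head (a point): middle of the wedge's thick end face (the one to tap), 10 mm above its underside. Pushing the wedge and stone along takes about 6 to 10 N; once the stone is home the wedge binds harder with every mm, and it is tight when taps of about 18 N move it no more; over 30 N may split the block. Axes as the wedge
- mallet: wooden meat mallet, 0.3 kg, lying on the worktop. Square head 80 (x) by 44 (y) by 50 mm (z), a smooth aluminium plate on each end (x -40 and 40: the striking faces); flat-sided handle 24 mm wide (x), 22 high, its middle 25 mm above the underside, from the head along -y to y -156 mm. Origin: middle of the head's underside
- mallet_face (a point): middle of the mallet's +x striking face, 25 mm above its underside; axes as the mallet
- mallet_grip (a point): on the handle's centre line, at mallet y -45 mm, z 25 mm: a place to grip it, across its 24 mm width; axes as the mallet
- knife: bystander: cook's knife 350 mm long, behind the holder
- wooden_spoon: bystander: wooden spoon, 280 mm, left
- measuring_spoon: bystander: red plastic measuring spoon, 130 mm, between robot and holder
- glass_lid: bystander: glass pot lid, 204 mm across, 50 mm high, upside down on its knob, behind on the left
- pepper_mill: bystander: turned dark wooden pepper mill, 58 mm across, 186 mm high, right
- salt_jar: bystander: glass jar, 64 mm across, 95 mm high, right
- dish: bystander: small white bowl, 120 mm across, 40 mm high, near on the left
There are look-alikes about, which are no part of the job. Of the things that look like the wedge, the smallest one is meant.

How it is judged:
By the outcome, as a careful person would: the job done as asked, in the order asked, and still so for the second after the job is handed in, with the robot touching nothing.
It also fails if it takes over 48 s, if anything falls off the work surface, if the arm or the gripper's body presses on something with over 40 N, if the wrist force passes 120 N, or if a joint passes its speed limit or range.

## Working session

There is one attempt and no reset: what is moved stays moved. The work goes in short steps, Python scripts to look and compute and a shell command to move; the robot and the scene stay as the last step left them, time stands still between calls to the robot, and variables do not carry over. Pictures are saved under pics/ and viewed, about 8 in all and at most 12, crops included, and the job is handed in when it is done.

```bash
mkdir -p pics
python3 - <<'E'
from rig import manip
import cv2,numpy as np
s=manip.read_state();print(s['time_s'],s['position'],s['eef_rot'],s['finger_gap'])
for n in("top","side"):
    p,d=manip.capture(n);cv2.imwrite(f'pics/{n}0.png',p);np.savez(f'pics/{n}0.npz',p=p,d=d)
    print(n,manip.get_calibration(n))
print(manip.get_calibration("wrist"))
E
python3 -c "
import cv2,numpy as np
a=cv2.imread('pics/top0.png');cv2.imwrite('pics/top0b.png',cv2.resize(a,(800,600),interpolation=cv2.INTER_CUBIC))"
```

```text
0.0 [ 179.62709376 -597.83016952  244.12538253] [ 9.89378844e-01  1.45355424e-01 -5.46471351e-05 -1.14025765e-03] 85.45419250417336
top {'fx': 352.90958695480214, 'fy': 352.90958695480214, 'cx': 252.77419727111314, 'cy': 188.8963435697449, 'k1': -0.1020839286936707, 'world_from_camera': array([[-1.34996676e-02, -9.94103158e-01,  1.07594938e-01,
         4.18701933e+02],
       [-9.99908661e-01,  1.33508154e-02, -2.10369416e-03,
         1.06953089e+02],
       [ 6.54808847e-04, -1.07613510e-01, -9.94192589e-01,
         1.22570992e+03],
       [ 0.00000000e+00,  0.00000000e+00,  0.00000000e+00,
         1.00000000e+00]])}
side {'fx': 418.180970317775, 'fy': 418.180970317775, 'cx': 249.5096762988682, 'cy': 187.82152834279432, 'k1': -0.00896994031628458, 'world_from_camera': array([[-8.14725581e-01, -3.69507502e-01,  4.46862880e-01,
        -5.39798028e+01],
       [-5.79539913e-01,  5.43976287e-01, -6.06814048e-01,
         9.59857822e+02],
       [-1.88604670e-02, -7.53361803e-01, -6.57335742e-01,
         9.51687355e+02],
       [ 0.00000000e+00,  0.00000000e+00,  0.00000000e+00,
         1.00000000e+00]])}
{'fx': 316.02674230764137, 'fy': 316.02674230764137, 'cx': 254.36089016484203, 'cy': 183.21099749954277, 'k1': -0.08587117075099149, 'hand_eye': array([[-1.64535928e-04, -9.48202867e-01, -3.17665384e-01,
         8.21788795e+01],
       [ 9.99999898e-01, -2.89280465e-04,  3.45522868e-04,
         1.76620550e-01],
       [-4.19520164e-04, -3.17665295e-01,  9.48202818e-01,
        -1.28810720e+02],
       [ 0.00000000e+00,  0.00000000e+00,  0.00000000e+00,
         1.00000000e+00]])}
```

View pics/top0b.png

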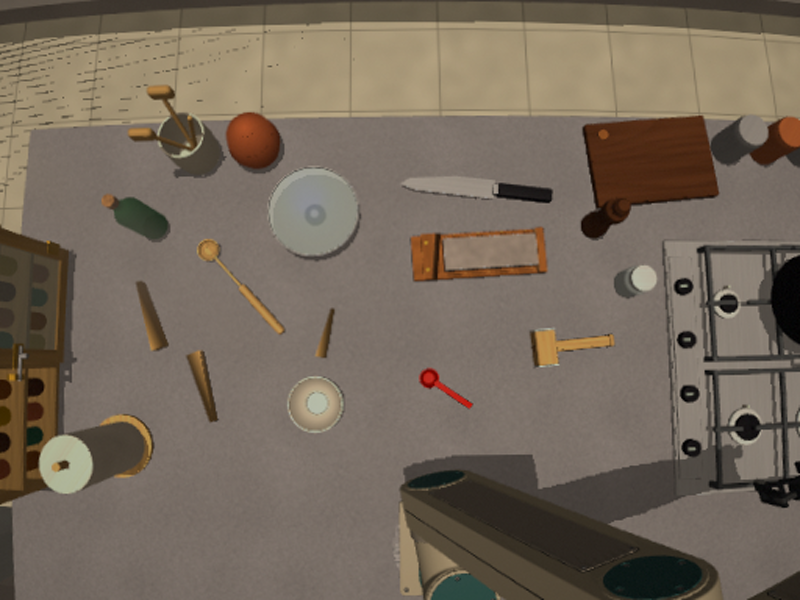

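View pics/side0.png

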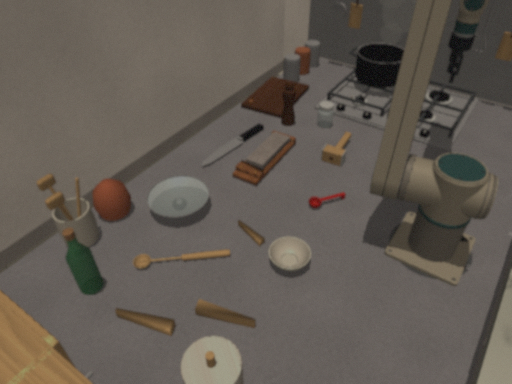

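The top view shows the smallest wedge at about (326,333) in the 800x600 picture, with its thin end up (+x). The holder is at (480,255) with its end block on the left, and the mallet is at (545,347) with its handle to the right. The side view agrees.

```bash
cat > h.py <<'E'
import numpy as np,cv2
from rig import manip
from scipy.spatial.transform import Rotation as R
def pose():
    s=manip.read_state();T=np.eye(4);T[:3,:3]=R.from_quat(s['eef_rot']).as_matrix();T[:3,3]=s['position'];return T
def cast(name,uv,z,T=None):
    """pixels -> world points on the plane(s) at height z"""
    c=manip.get_calibration(name);K=np.array([[c['fx'],0,c['cx']],[0,c['fy'],c['cy']],[0,0,1]])
    W=c['world_from_camera'] if T is None else T@c['hand_eye']
    n=cv2.undistortPoints(np.float64(uv).reshape(-1,1,2),K,np.array([c['k1'],0,0,0,0])).reshape(-1,2)
    d=np.c_[n,np.ones(len(n))]@W[:3,:3].T;o=W[:3,3]
    return o+d*((z-o[2])/d[:,2])[:,None]
def proj(name,P,T=None):
    c=manip.get_calibration(name);W=c['world_from_camera'] if T is None else T@c['hand_eye']
    p=(np.atleast_2d(P)-W[:3,3])@W[:3,:3];n=p[:,:2]/p[:,2:];n*=1+c['k1']*(n**2).sum(1,keepdims=True)
    return n*[c['fx'],c['fy']]+[c['cx'],c['cy']]
def totool(d,T=None):
    T=pose() if T is None else T
    return T[:3,:3].T@np.asarray(d,float)
E
python3 - <<'E'
from h import *
f=.64
P=np.array([[332,310],[321,357],[545,347],[612,340],[412,237],[545,228],[548,271],[414,281],[429,378],[470,406],[316,404],[590,228],[640,278],[205,250],[283,330]])*f
for z in(0,20,45):
  print(z);print(cast('top',P,z)[:, :2].round().tolist())
T=pose();print(T.round(3))
E
```

```text
0
[[520.0, 245.0], [416.0, 270.0], [430.0, -229.0], [443.0, -384.0], [683.0, 64.0], [701.0, -241.0], [602.0, -243.0], [583.0, 61.0], [367.0, 32.0], [304.0, -58.0], [313.0, 281.0], [701.0, -346.0], [583.0, -458.0], [661.0, 537.0], [477.0, 355.0]]
20
[[518.0, 243.0], [416.0, 267.0], [430.0, -224.0], [443.0, -376.0], [679.0, 65.0], [697.0, -235.0], [599.0, -237.0], [580.0, 62.0], [367.0, 33.0], [306.0, -55.0], [314.0, 279.0], [696.0, -339.0], [581.0, -449.0], [657.0, 530.0], [476.0, 351.0]]
45
[[516.0, 240.0], [416.0, 264.0], [430.0, -217.0], [442.0, -366.0], [674.0, 66.0], [691.0, -228.0], [595.0, -230.0], [577.0, 63.0], [368.0, 35.0], [308.0, -51.0], [317.0, 275.0], [690.0, -330.0], [577.0, -437.0], [652.0, 521.0], [474.0, 346.0]]
[[ 9.58000e-01  2.88000e-01 -0.00000e+00  1.79653e+02]
 [ 2.88000e-01 -9.58000e-01  2.00000e-03 -5.97908e+02]
 [ 0.00000e+00 -2.00000e-03 -1.00000e+00  2.44254e+02]
 [ 0.00000e+00  0.00000e+00  0.00000e+00  1.00000e+00]]
```

```bash
python3 -m handwheel '[[[340,-480,50,-100,60],[340,-480,50,-100,60],[340,-480,50,-100,60],[340,-480,50,-100,60],[340,-480,50,-100,60],[340,-480,50,-100,60],[340,-480,50,-100,60],[340,-480,50,-100,60],[340,-480,50,-100,60],[340,-480,50,-100,60],[340,-480,50,-100,60],[340,-480,50,-100,60]]]' 40
python3 - <<'E'
from h import *
T=pose();print(T.round(3),manip.read_state()['q'])
print(totool(np.array([468,256,160])-T[:3,3]))
E
```

```text
time_s: 1.3
position: [367.1, -38.6, 195.0]
eef_rot: [0.522, 0.853, 0.0, -0.0]
wrist_force: [0.7, 0.1, 0.6]
finger_gap: 51.1
[[ -0.455   0.891   0.    367.066]
 [  0.891   0.455   0.    -38.58 ]
 [  0.      0.     -1.    194.962]
 [  0.      0.      0.      1.   ]] [-2.80582050e-01 -1.56914861e-01 -5.99367752e-01  1.12835157e+00
  2.68658714e-04  8.17932864e-01]
[216.4093801  223.88920843  35.04524621]
```

```bash
python3 -m handwheel '[[[216,224,35,-50,60],[216,224,35,-50,60],[216,224,35,-50,60],[216,224,35,-50,60],[216,224,35,-50,60],[216,224,35,-50,60],[216,224,35,-50,60],[216,224,35,-50,60]]]'
python3 - <<'E'
from h import *
T=pose();print(T.round(3),manip.read_state()['joint_velocities'].round(2) if 1 else 0)
p,d=manip.capture("wrist");cv2.imwrite('pics/w1.png',p);np.savez('pics/w1.npz',p=p,d=d,T=T)
E
```

```text
time_s: 2.1
position: [470.3, 254.1, 159.5]
eef_rot: [0.115, 0.993, -0.0, -0.001]
wrist_force: [0.0, -1.4, -0.0]
finger_gap: 51.2
[[-9.74000e-01  2.28000e-01 -1.00000e-03  4.70256e+02]
 [ 2.28000e-01  9.74000e-01 -1.00000e-03  2.54064e+02]
 [ 1.00000e-03 -1.00000e-03 -1.00000e+00  1.59512e+02]
 [ 0.00000e+00  0.00000e+00  0.00000e+00  1.00000e+00]] [-0.04 -0.04 -0.04  0.03 -0.02 -0.01]
```

View pics/w1.png

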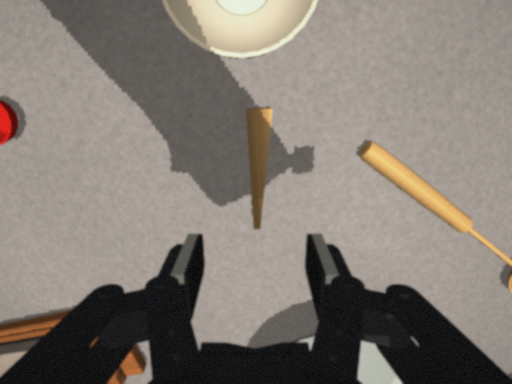

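The wrist view shows the wedge upright in the picture: thick end at (259,107), thin end at (257,228).

Run:
```python
from h import *
f=np.load('pics/w1.npz');p,d,T=f['p'],f['d'],f['T']
hsv=cv2.cvtColor(p,cv2.COLOR_BGR2HSV);m=((hsv[...,1]>90)).astype(np.uint8)
m[:95]=0;m[240:]=0;m[:,:235]=0;m[:,285:]=0
print(m.sum())
rows=range(102,235)
L=[];Rr=[]
for r in rows:
    c=np.flatnonzero(m[r]); 
    if len(c):
        L.append((c[0]-.5,r));Rr.append((c[-1]+.5,r))
print(L[0],Rr[0],L[5],Rr[5],L[-1],Rr[-1])
print('depth->z', [ (r,float(d[r,258])) for r in (108,112,120,160,200,225)])
n=len(L)
yaws=[]
for E in(L,Rr):
    W=cast('wrist',np.array(E)[int(.1*n):int(.95*n)],20,T)[:,:2]
    k=np.polyfit(W[:,0],W[:,1],1);print('slope deg',np.degrees(np.arctan(k[0])),'rms',np.std(W[:,1]-np.polyval(k,W[:,0])), 'y at ends',np.polyval(k,[W[0,0],W[-1,0]]),W[[0,-1],0])
for r in(L[0][1],L[4][1],L[5][1],L[6][1],L[-1][1]):
  print(r,cast('wrist',[[258,r]],20,T),cast('wrist',[[258,r]],0,T))
for r in range(104,114): print(r,p[r,250:270:4,2].tolist())
```

```text
1870
(np.float64(255.5), 108) (np.float64(271.5), 108) (np.float64(246.5), 113) (np.float64(271.5), 113) (np.float64(253.5), 227) (np.float64(258.5), 227)
depth->z [(108, 274.75372314453125), (112, 263.3201904296875), (120, 265.2616882324219), (160, 276.7229309082031), (200, 287.6802673339844), (225, 296.9297790527344)]
slope deg -9.653022845241436 rms 0.29003787496779365 y at ends [258.40297967 242.70215368] [422.44612366 514.75538721]
slope deg -18.579273351485806 rms 0.29512677933153864 y at ends [278.22371329 248.31148613] [427.04412052 516.03298106]
108 [[414.95019663 269.97677623  20.        ]] [[416.74950494 269.77395141   0.        ]]
112 [[418.1641709 269.2352403  20.       ]] [[420.20297117 268.97715931   0.        ]]
113 [[418.97092384 269.04911844  20.        ]] [[421.06983999 268.77716842   0.        ]]
114 [[419.77899592 268.86269788  20.        ]] [[421.93812623 268.57685658   0.        ]]
227 [[521.7812859  245.37046955  20.        ]] [[531.54120175 243.3340853    0.        ]]
104 [102, 121, 156, 166, 165]
105 [106, 110, 143, 166, 155]
106 [100, 104, 123, 153, 142]
107 [98, 99, 104, 136, 131]
108 [88, 95, 102, 138, 152]
109 [93, 99, 110, 160, 195]
110 [98, 105, 114, 180, 209]
111 [99, 110, 111, 176, 210]
112 [100, 105, 115, 167, 208]
113 [101, 107, 114, 156, 210]
```

```bash
python3 -m handwheel '[[[40.5,3.5,50,-3,55],[40.5,3.5,100,-3,55],[40.5,3.5,130,-3,55],[40.5,3.5,142,-3,55],[40.5,3.5,142,-3,55],[40.5,3.5,142,-3,0],[40.5,3.5,142,-3,0],[40.5,3.5,142,-3,0],[40.5,3.5,142,-3,0],[40.5,3.5,142,-3,0]]]' 30
python3 -m handwheel '[[[0,0,0,0,0],[0,0,-20,0,0],[0,0,-60,0,0],[0,0,-100,0,0],[0,0,-100,0,0]]]' 30
python3 - <<'E'
from h import *
T=pose();print(T.round(3))
p,d=manip.capture("wrist");cv2.imwrite('pics/w2.png',p);np.savez('pics/w2.npz',p=p,d=d,T=T)
E
```

```text
time_s: 3.15
position: [434.3, 265.8, 20.9]
eef_rot: [0.09, 0.996, 0.001, 0.003]
wrist_force: [0.5, -3.5, 6.4]
finger_gap: 18.8
time_s: 3.65
position: [436.9, 267.8, 125.3]
eef_rot: [0.09, 0.996, 0.004, 0.006]
wrist_force: [1.0, 1.2, -0.2]
finger_gap: 19.0
[[-9.84000e-01  1.78000e-01  1.30000e-02  4.36866e+02]
 [ 1.78000e-01  9.84000e-01  6.00000e-03  2.67786e+02]
 [-1.10000e-02  8.00000e-03 -1.00000e+00  1.25292e+02]
 [ 0.00000e+00  0.00000e+00  0.00000e+00  1.00000e+00]]
```

View pics/w2.png

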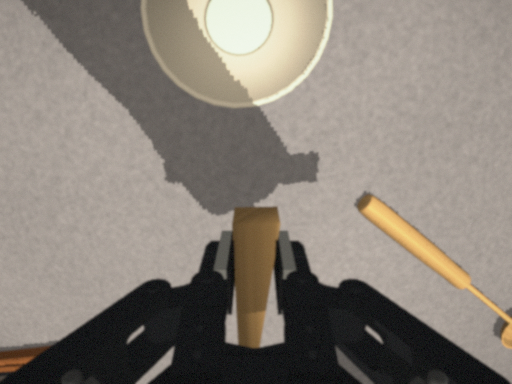

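The wedge is held between the pads. Its thick end is at rows 208-230 and its thin end at about (250,346). Next I measure it in the tool frame.

Run:
```python
from h import *
print(manip.tcp_to_tips); s=manip.read_state();print(s['position'],s['eef_rot'],s['q'],s['wrist_force'])
f=np.load('pics/w2.npz');p,d=f['p'],f['d']
hsv=cv2.cvtColor(p,cv2.COLOR_BGR2HSV);m=((hsv[...,1]>90)&(hsv[...,2]>50)).astype(np.uint8)
m[:200]=0;m[352:]=0;m[:,:225]=0;m[:,290:]=0
rows=np.flatnonzero(m.sum(1)>5);print(rows[0],rows[-1])
for r in list(range(204,216,2))+[222,230,250]+list(range(336,352,2)):
    c=np.flatnonzero(m[r]);print(r,c[[0,-1]] if len(c) else None,d[r,250].round(1),p[r,250].tolist())
I=np.eye(4)
for z in(0.9,):
  for lo,hi in((295,342),(215,232)):
    for k in(0,-1):
      E=[(np.flatnonzero(m[r])[k]+(.5 if k else -.5),r) for r in range(lo,hi)]
      W=cast('wrist',E,z,I)[:,:2];q=np.polyfit(W[:,0],W[:,1],1);print(z,k,'slope deg',np.degrees(np.arctan(q[0])),W[0],W[-1])
  print(cast('wrist',[[250,rows[0]],[250,rows[-1]]],z,I))
```

```text
14.0
[435.15096699 266.96938752 122.68161805] [0.08954245 0.99597135 0.00245825 0.00414365] [ 4.23495738e-01  1.68952858e-01 -4.38834527e-01  9.53375365e-01
  2.14741551e-04  6.02823945e-01] [-0.40141653 -0.28685842 -1.59483342]
208 348
204 None 273.4 [93, 97, 103]
206 None 274.0 [79, 87, 98]
208 [235 276] 159.5 [45, 70, 91]
210 [235 276] 157.2 [42, 72, 93]
212 [235 276] 156.4 [46, 73, 95]
214 [235 277] 154.2 [43, 69, 89]
222 [233 279] 144.9 [55, 83, 107]
230 [233 278] 144.4 [59, 91, 117]
250 [234 275] 147.7 [54, 88, 116]
336 [239 260] 163.5 [55, 90, 116]
338 [239 259] 163.1 [56, 88, 114]
340 [239 259] 165.7 [55, 88, 114]
342 [239 259] 165.3 [52, 88, 113]
344 [239 258] 166.1 [55, 88, 114]
346 [244 258] 165.1 [51, 78, 102]
348 [251 258] 86.4 [34, 42, 49]
350 None 85.5 [20, 21, 14]
0.9 0 slope deg -1.2385188326571286 [-20.80695573  -8.97325311] [-51.19699556  -8.57241035]
0.9 -1 slope deg 6.817338288830412 [-20.80155689   6.4710391 ] [-51.17635842   2.67191602]
0.9 0 slope deg 6.74033713190079 [22.91251233 -8.98365764] [ 14.89532481 -10.07208241]
0.9 -1 slope deg -3.9757684062687924 [22.90677252 10.32214691] [14.88881275 10.97854637]
[[ 26.32595841  -2.00819208   0.9       ]
 [-56.2483691   -2.44267317   0.9       ]]
```

Run:
```python
from h import *
f=np.load('pics/w2.npz');p,d=f['p'],f['d']
c=manip.get_calibration('wrist');H=c['hand_eye']
K=np.array([[c['fx'],0,c['cx']],[0,c['fy'],c['cy']],[0,0,1]])
for r in list(range(208,230,2))+[235,240,260,280,300,320,340]:
    u=np.arange(246,256);n=cv2.undistortPoints(np.float64([[x,r] for x in u]).reshape(-1,1,2),K,np.array([c['k1'],0,0,0,0])).reshape(-1,2)
    P=np.c_[n,np.ones(10)]*d[r,u][:,None];P=P@H[:3,:3].T+H[:3,3];print(r,np.median(P,0).round(1))
# finer: holder seen in top picture
f=np.load('pics/top0.npz');a=f['p'][130:190,250:360]
cv2.imwrite('pics/hold.png',cv2.resize(a,None,fx=7,fy=7,interpolation=cv2.INTER_CUBIC))
```

```text
208 [18.7 -2.  18.7]
210 [18.7 -2.  16.3]
212 [18.6 -2.  14. ]
214 [18.5 -1.9 11.8]
216 [18.6 -1.9  9.3]
218 [18.6 -1.9  7. ]
220 [18.8 -1.9  4.5]
222 [18.6 -1.8  2.7]
224 [18.6 -1.8  0.6]
226 [17.6 -1.8  0.6]
228 [16.8 -1.8  0.3]
235 [13.  -1.8  0.7]
240 [10.6 -1.8  0.3]
260 [-0.2 -1.9  0.4]
280 [-11.6  -2.    0.6]
300 [-23.9  -2.    0.9]
320 [-36.6  -2.1   0.7]
340 [-50.4  -2.1   0.9]
```

```bash
python3 -m handwheel '[[[0,0,-40,0,0],[-319,-275,-97,-13,0],[-319,-275,-97,-13,0],[-319,-275,-97,-13,0],[-319,-275,-97,-13,0],[-319,-275,-97,-13,0],[-319,-275,-97,-13,0],[-319,-275,-97,-13,0],[-319,-275,-97,-13,0],[-319,-275,-97,-13,0],[-319,-275,-97,-13,0],[-319,-275,-97,-13,0]]]'
python3 - <<'E'
from h import *
manip.capture("top")
manip.capture("top")
T=pose();print(T.round(3))
p,d=manip.capture("wrist");cv2.imwrite('pics/w3.png',p);np.savez('pics/w3.npz',p=p,d=d,T=T)
E
```

```text
time_s: 4.9
position: [695.9, -62.6, 213.7]
eef_rot: [-0.023, 1.0, 0.001, -0.001]
wrist_force: [-0.8, 0.4, -1.3]
finger_gap: 18.8
[[-9.99000e-01 -4.80000e-02 -3.00000e-03  6.95170e+02]
 [-4.80000e-02  9.99000e-01  1.00000e-03 -6.12530e+01]
 [ 3.00000e-03  1.00000e-03 -1.00000e+00  2.14115e+02]
 [ 0.00000e+00  0.00000e+00  0.00000e+00  1.00000e+00]]
```

View pics/w3.png

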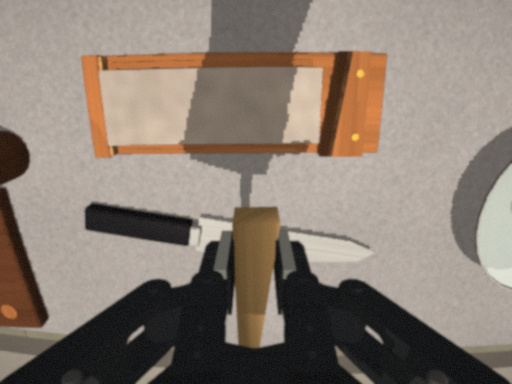

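The wrist view shows the holder at (83-386, 52-157). The far block is on the left, the stone spans columns 105-322, the skewed gap is at about 322-350, and the brass-dotted end block lies to its right.

Run:
```python
from h import *
f=np.load('pics/w3.npz');p,d,T=f['p'],f['d'],f['T']
hsv=cv2.cvtColor(p,cv2.COLOR_BGR2HSV)
m=(hsv[...,1]<90).astype(np.uint8);m[:62]=0;m[152:]=0;m[:,:98]=0;m[:,330:]=0
n,l,st,ce=cv2.connectedComponentsWithStats(m);k=1+st[1:,4].argmax();m=(l==k).astype(np.uint8);print(st[k])
def fit(E,z,ax):
    W=cast('wrist',E,z,T)[:,:2];i=1-ax
    q=np.polyfit(W[:,i],W[:,ax],1)
    r=W[:,ax]-np.polyval(q,W[:,i]);g=abs(r)<2*r.std()+.01;q=np.polyfit(W[g,i],W[g,ax],1);return q,r[g].std()
rows=range(80,135);cols=range(125,305)
e={}
e['left']=fit([(np.flatnonzero(m[r])[0]-.5,r) for r in rows],45,1)
e['right']=fit([(np.flatnonzero(m[r])[-1]+.5,r) for r in rows],45,1)
e['near']=fit([(c,np.flatnonzero(m[:,c])[0]-.5) for c in cols],45,0)
e['far']=fit([(c,np.flatnonzero(m[:,c])[-1]+.5) for c in cols],45,0)
for k,v in e.items(): print(k,v)
yc=-110;xn=np.polyval(e['near'][0],yc);xf=np.polyval(e['far'][0],yc);xc=(xn+xf)/2
print('x near/far',xn,xf,'y left/right',np.polyval(e['left'][0],xc),np.polyval(e['right'][0],xc))
# depth-based heights along row 110
c=manip.get_calibration('wrist');K=np.array([[c['fx'],0,c['cx']],[0,c['fy'],c['cy']],[0,0,1]]);W=T@c['hand_eye']
for r in(75,100,130):
  u=np.array([60,95,103,112,200,300]+list(range(314,392,3)));q=cv2.undistortPoints(np.float64([[x,r] for x in u]).reshape(-1,1,2),K,np.array([c['k1'],0,0,0,0])).reshape(-1,2)
  P=np.c_[q,np.ones(len(u))]*d[r,u][:,None];P=P@W[:3,:3].T+W[:3,3]
  print(r);print([(int(a),*map(float,b.round(0))) for a,b in zip(u,P)])
```

```text
[   99    67   224    80 16624]
left (array([ 5.32866656e-02, -2.41275400e+02]), np.float64(0.28794849322124744))
right (array([  0.05845416, -39.99396207]), np.float64(0.2824858725666007))
near (array([-5.46102078e-02,  5.99884433e+02]), np.float64(0.22162451449189213))
far (array([-5.14739538e-02,  6.70213420e+02]), np.float64(0.21209131305546783))
x near/far 605.891555839967 675.8755550255768 y left/right -207.1248519504316 -2.531649506739953
75
[(60, 616.0, -273.0, 1.0), (95, 616.0, -218.0, 33.0), (103, 615.0, -204.0, 45.0), (112, 615.0, -196.0, 45.0), (200, 613.0, -114.0, 45.0), (300, 609.0, -24.0, 44.0), (314, 608.0, -12.0, 45.0), (317, 608.0, -9.0, 45.0), (320, 608.0, -6.0, 46.0), (323, 607.0, 2.0, 22.0), (326, 607.0, 5.0, 19.0), (329, 606.0, 8.0, 20.0), (332, 606.0, 10.0, 22.0), (335, 606.0, 10.0, 34.0), (338, 606.0, 12.0, 37.0), (341, 606.0, 15.0, 36.0), (344, 606.0, 18.0, 36.0), (347, 606.0, 21.0, 36.0), (350, 606.0, 24.0, 36.0), (353, 605.0, 27.0, 37.0), (356, 605.0, 29.0, 37.0), (359, 605.0, 32.0, 37.0), (362, 605.0, 35.0, 37.0), (365, 605.0, 39.0, 35.0), (368, 604.0, 42.
[... 1169 characters left out ...]
0), (300, 658.0, -20.0, 46.0), (314, 658.0, -7.0, 45.0), (317, 658.0, -4.0, 45.0), (320, 661.0, 4.0, 21.0), (323, 659.0, 5.0, 32.0), (326, 658.0, 7.0, 37.0), (329, 658.0, 10.0, 37.0), (332, 658.0, 13.0, 36.0), (335, 658.0, 16.0, 35.0), (338, 658.0, 19.0, 37.0), (341, 658.0, 22.0, 36.0), (344, 657.0, 25.0, 36.0), (347, 657.0, 27.0, 37.0), (350, 657.0, 30.0, 37.0), (353, 657.0, 33.0, 37.0), (356, 657.0, 37.0, 36.0), (359, 657.0, 40.0, 36.0), (362, 656.0, 43.0, 37.0), (365, 658.0, 52.0, 19.0), (368, 658.0, 55.0, 19.0), (371, 658.0, 58.0, 21.0), (374, 658.0, 61.0, 21.0), (377, 658.0, 64.0, 20.0), (380, 660.0, 75.0, 0.0), (383, 660.0, 78.0, 1.0), (386, 660.0, 83.0, -0.0), (389, 659.0, 85.0, 1.0)]
```

```bash
python3 -m handwheel '[[[50,20,0,0.7,0],[100,40,50,0.7,0],[150,60,80,0.7,0],[178,71,120,0.7,0],[178,71,140,0.7,0],[178,71,140,0.7,0],[178,71,140,0.7,0]]]'
python3 - <<'E'
from h import *
A=[]
for i in range(8):
    manip.capture("top") if i<7 else None
    s=manip.read_state();A.append(np.r_[s['position'],s['wrist_force'],s['eef_rot']])
A=np.array(A);print(A.round(3).tolist()[-3:]);print(A.mean(0).round(3),A.std(0).round(3));print(s['time_s'])
T=pose();p,d=manip.capture("wrist");np.savez('pics/w4.npz',p=p,d=d,T=T);cv2.imwrite('pics/w4.png',p)
E
```

```text
time_s: 5.75
position: [512.1, 1.5, 74.0]
eef_rot: [-0.019, 1.0, 0.0, -0.002]
wrist_force: [1.1, -0.1, 0.4]
finger_gap: 19.2
[[518.255, -0.173, 77.28, 0.124, 0.614, -0.252, -0.018, 1.0, -0.0, 0.002], [517.629, -0.15, 76.852, 0.793, -0.306, -0.806, -0.018, 1.0, -0.0, 0.002], [517.629, -0.15, 76.852, 0.793, -0.306, -0.806, -0.018, 1.0, -0.0, 0.002]]
[ 5.17989e+02  4.20000e-02  7.71800e+01  6.88000e-01  1.45000e-01
 -2.58000e-01 -1.80000e-02  1.00000e+00 -0.00000e+00  2.00000e-03] [0.973 0.328 0.564 0.488 0.384 0.465 0.    0.    0.    0.001]
6.1
```

View pics/w4.png

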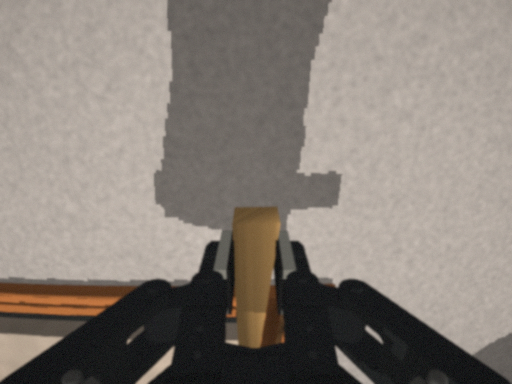

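```bash
cat > rd.py <<'E'
from h import *
def rd(n=5):
    A=[]
    for i in range(n):
        manip.capture("top");s=manip.read_state();A.append(np.r_[s['position'],s['wrist_force'],s['finger_gap']])
    print('t',round(s['time_s'],2),'pos',np.mean(A,0)[:3].round(2),'F',np.mean(A,0)[3:6].round(2),'gap',s['finger_gap'].round(1));return np.mean(A,0)
if __name__=='__main__': rd()
E
python3 -m handwheel '[[[0,1,15,0,0],[0,1,34,0,0],[0,1,34,0,0],[0,1,34,0,0]]]'; python3 rd.py
```

```text
time_s: 6.55
position: [515.3, 1.1, 41.4]
eef_rot: [-0.018, 1.0, 0.0, -0.0]
wrist_force: [0.5, 0.5, 0.3]
finger_gap: 19.0Traceback (most recent call last):
  File "rd.py", line 7, in <module>
    if __name__=='__main__': rd()
                             ~~^^
  File "rd.py", line 6, in rd
    print('t',round(s['time_s'],2),'pos',np.mean(A,0)[:3].round(2),'F',np.mean(A,0)[3:6].round(2),'gap',s['finger_gap'].round(1));return np.mean(A,0)
                                                                                                        ^^^^^^^^^^^^^^^^^^^^^
AttributeError: 'float' object has no attribute 'round'
```

```bash
sed -i "s/s\['finger_gap'\].round(1)/round(float(s['finger_gap']),1)/" rd.py; python3 rd.py; python3 -m handwheel '[[[-8,0.1,0,0,0],[-16,0.3,0,0,0],[-24,0.4,0,0,0],[-30,0.5,0,0,0],[-30,0.5,0,0,0]]]'; python3 rd.py
```

```text
t 7.05 pos [515.64   1.21  41.79] F [-0.02  0.05 -0.32] gap 18.5
time_s: 7.55
position: [546.9, 2.8, 41.5]
eef_rot: [-0.018, 1.0, -0.0, 0.001]
wrist_force: [-0.0, -0.6, -0.3]
finger_gap: 19.2
t 7.8 pos [545.11   2.86  41.14] F [ 0.15  0.29 -0.18] gap 18.8
```

```bash
python3 -m handwheel '[[[-6,0,0,0,0],[-12,0,0,0,0],[-17,0,0,0,0],[-17,0,0,0,0],[-17,0,0,0,0]]]'; python3 rd.py
```

```text
time_s: 8.3
position: [562.4, 3.4, 41.3]
eef_rot: [-0.018, 1.0, -0.0, -0.0]
wrist_force: [-1.2, -0.6, -1.5]
finger_gap: 19.2
t 8.55 pos [561.97   3.41  41.21] F [ 0.02 -0.13 -0.27] gap 19.2
```

```bash
python3 -m handwheel '[[[-2,0,0.5,0,0],[-2,0,0.8,0,0],[-2,0,0.8,0,0]]]'; python3 rd.py; python3 -m handwheel '[[[0,0,0,0,27],[0,0,0,0,35],[0,0,0,0,45],[0,0,0,0,45],[0,0,-20,0,45],[0,0,-60,0,45],[0,0,-110,0,45],[30,0,-150,0,45],[30,0,-150,0,45],[30,0,-150,0,45]]]'
python3 - <<'E'
from h import *
manip.capture("top");manip.capture("top")
T=pose();p,d=manip.capture("wrist");np.savez('pics/w5.npz',p=p,d=d,T=T);cv2.imwrite('pics/w5.png',p);print(T.round(3))
E
```

```text
time_s: 8.85
position: [564.3, 3.5, 40.5]
eef_rot: [-0.018, 1.0, -0.0, 0.0]
wrist_force: [0.6, 0.4, -0.2]
finger_gap: 19.3
t 9.1 pos [564.21   3.47  40.5 ] F [ 0.03 -0.41 -0.03] gap 18.9
time_s: 10.1
position: [534.8, 2.4, 191.8]
eef_rot: [-0.018, 1.0, -0.0, 0.002]
wrist_force: [0.0, 0.1, 0.1]
finger_gap: 38.7
[[-9.99000e-01 -3.50000e-02 -2.00000e-03  5.33601e+02]
 [-3.50000e-02  9.99000e-01  0.00000e+00  2.50700e+00]
 [ 2.00000e-03  0.00000e+00 -1.00000e+00  1.89211e+02]
 [ 0.00000e+00  0.00000e+00  0.00000e+00  1.00000e+00]]
```

View pics/w5.png

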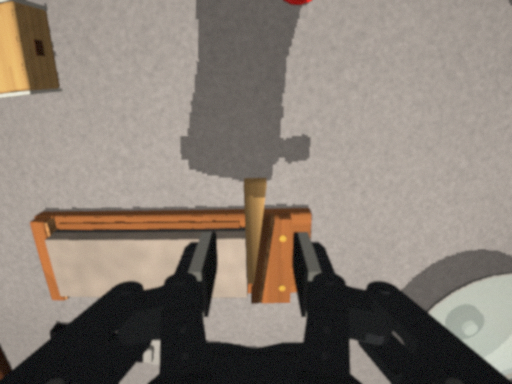

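The wedge lies in the gap on the plank by itself, thick end at (255,180) in this view. The mallet shows at the top left. Next I look at it.

```bash
python3 -m handwheel '[[[102,-240,-10,88,60],[102,-240,-10,88,60],[102,-240,-10,88,60],[102,-240,-10,88,60],[102,-240,-10,88,60],[102,-240,-10,88,60],[102,-240,-10,88,60],[102,-240,-10,88,60],[102,-240,-10,88,60],[102,-240,-10,88,60],[102,-240,-10,88,60],[102,-240,-10,88,60]]]'
python3 - <<'E'
from h import *
manip.capture("top");manip.capture("top");manip.capture("top")
T=pose();p,d=manip.capture("wrist");np.savez('pics/w6.npz',p=p,d=d,T=T);cv2.imwrite('pics/w6.png',p);print(T.round(3),manip.read_state()['q'])
E
```

```text
time_s: 11.45
position: [440.2, -240.6, 198.5]
eef_rot: [0.682, 0.732, -0.0, -0.002]
wrist_force: [0.3, 0.7, 0.1]
finger_gap: 51.2
[[-7.10000e-02  9.97000e-01 -2.00000e-03  4.40452e+02]
 [ 9.97000e-01  7.10000e-02  1.00000e-03 -2.40767e+02]
 [ 1.00000e-03 -2.00000e-03 -1.00000e+00  1.99386e+02]
 [ 0.00000e+00  0.00000e+00  0.00000e+00  1.00000e+00]] [-6.29108824e-01  9.01528888e-02 -3.51801775e-01  1.13036801e+00
 -2.38003051e-05  8.70879821e-01]
```

View pics/w6.png

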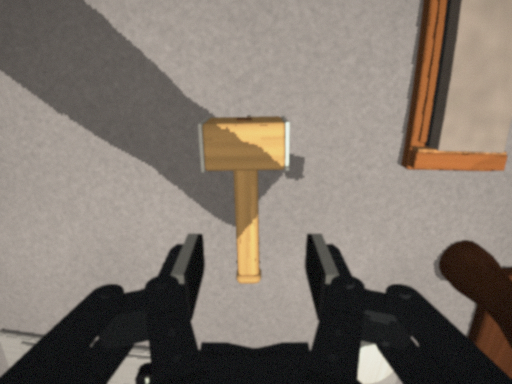

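The mallet's head is at (200-290,117-171), with the handle running down to (248,282).

Run:
```python
from h import *
f=np.load('pics/w6.npz');p,d,T=f['p'],f['d'],f['T']
hsv=cv2.cvtColor(p,cv2.COLOR_BGR2HSV);m=(hsv[...,1]>95).astype(np.uint8)
m[:110]=0;m[286:]=0;m[:,:195]=0;m[:,295:]=0
def ed(k,rows): return np.array([(np.flatnonzero(m[r])[k]+(.5 if k else -.5),r) for r in rows])
R1=range(182,265)
a=cast('wrist',ed(0,R1),36,T)[:,:2];b=cast('wrist',ed(-1,R1),36,T)[:,:2]
for w in(a,b):
    q=np.polyfit(w[:,1],w[:,0],1);print('dx/dy',q[0],'deg',np.degrees(-np.arctan(q[0])),'rms',np.std(w[:,0]-np.polyval(q,w[:,1])))
mid=(a+b)/2;q=np.polyfit(mid[:,1],mid[:,0],1);print('width',np.median(np.linalg.norm(a-b,axis=1)))
# head bottom edge and handle end
cols=[c for c in list(range(208,232))+list(range(264,282))]
h=np.array([(c,np.flatnonzero(m[:,c])[-1]+.5) for c in cols]);H=cast('wrist',h,50,T)[:,:2];g=np.polyfit(H[:,0],H[:,1],1);print('head edge slope deg',np.degrees(np.arctan(g[0])))
ht=np.array([(c,np.flatnonzero(m[:,c])[0]-.5) for c in cols]);Ht=cast('wrist',ht,50,T)[:,:2];gt=np.polyfit(Ht[:,0],Ht[:,1],1)
xm=np.polyval(q,-230)
for _ in range(5):
    ye=np.polyval(g,xm);xm=np.polyval(q,ye)
print('handle/head junction',xm,ye,'top edge y',np.polyval(gt,xm), 'end',cast('wrist',[[248,np.flatnonzero(m[:,248])[-1]+.5]],36,T))
l=cast('wrist',[[ (np.flatnonzero(m[r])[[0,-1]].mean()),r] for r in range(125,165)],50,T).mean(0);print('head mid',l)
th=np.arctan(-q[0]);print('yaw deg',np.degrees(th))
u=np.array([-np.sin(th),np.cos(th)])
grip=np.array([xm,ye])-23*u;print('grip',grip)
t=np.r_[grip,25]-T[:3,3];print('tool',totool(t,T),'tool yaw',np.degrees(np.arctan2(T[1,0],T[0,0])))
```

```text
dx/dy 0.4247742604056325 deg -23.014535966614723 rms 12.017290432796287
dx/dy -0.08967658245467104 deg 5.1243824581020085 rms 0.2800737391734193
width 22.935707855817117
head edge slope deg 4.870802760396332
handle/head junction 442.2827377617232 -239.07875706073028 top edge y -191.24306032772097 end [[ 443.02626395 -372.37407514   36.        ]]
head mid [ 429.59842025 -216.62957456   50.        ]
yaw deg -9.589504465035622
grip [ 438.45121083 -261.75736816]
tool [-21.02977432  -3.19918957 174.36301645] tool yaw 94.06486425653527
```

```bash
python3 -m handwheel '[[[-20.5,-8.5,50,-1,60],[-20.5,-8.5,100,-1,60],[-20.5,-8.5,140,-1,60],[-20.5,-8.5,165,-1,60],[-20.5,-8.5,178,-1,60],[-20.5,-8.5,178,-1,60],[-20.5,-8.5,178,-1,20],[-20.5,-8.5,178,-1,0],[-20.5,-8.5,178,-1,0],[-20.5,-8.5,178,-1,0],[-20.5,-8.5,178,-1,0],[-20.5,-8.5,178,-1,0]]]' 90;python3 rd.py;  python3 -m handwheel '[[[0,0,-15,0,0],[0,0,-40,0,0],[0,0,-80,0,0],[0,0,-80,0,0],[0,0,-80,0,0]]]'
python3 - <<'E'
from rd import *
rd(5)
T=pose();p,d=manip.capture("wrist");np.savez('pics/w7.npz',p=p,d=d,T=T);cv2.imwrite('pics/w7.png',p);print(T.round(3))
E
```

```text
time_s: 12.85
position: [435.1, -263.3, 24.6]
eef_rot: [0.676, 0.737, -0.0, 0.002]
wrist_force: [-0.1, -0.0, 7.1]
finger_gap: 22.5
t 13.1 pos [ 435.06 -263.35   24.57] F [-1.33 -0.35  7.31] gap 22.4
time_s: 13.6
position: [434.6, -262.7, 103.6]
eef_rot: [0.675, 0.737, 0.0, 0.002]
wrist_force: [-0.5, -0.5, -2.6]
finger_gap: 22.2
t 13.85 pos [ 432.65 -261.18  101.2 ] F [ 0.06 -0.21 -3.18] gap 22.3
[[-8.80000e-02  9.96000e-01 -3.00000e-03  4.32485e+02]
 [ 9.96000e-01  8.80000e-02  2.00000e-03 -2.61069e+02]
 [ 2.00000e-03 -3.00000e-03 -1.00000e+00  1.00825e+02]
 [ 0.00000e+00  0.00000e+00  0.00000e+00  1.00000e+00]]
```

View pics/w7.png

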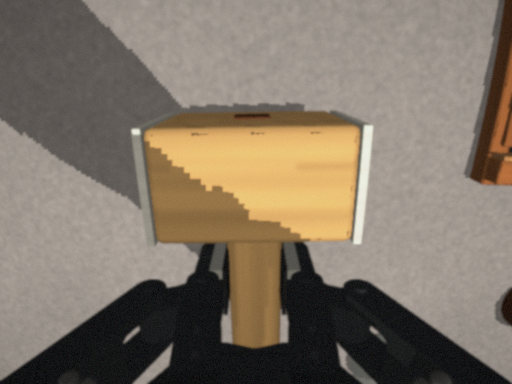

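The mallet is held. Its +x plate is at columns 355-372, rows 125-243, on the holder side.

Run:
```python
from h import *
f=np.load('pics/w7.npz');p,d=f['p'],f['d']
c=manip.get_calibration('wrist');H=c['hand_eye'];K=np.array([[c['fx'],0,c['cx']],[0,c['fy'],c['cy']],[0,0,1]])
def bp(uv):
    uv=np.asarray(uv);n=cv2.undistortPoints(np.float64(uv).reshape(-1,1,2),K,np.array([c['k1'],0,0,0,0])).reshape(-1,2)
    P=np.c_[n,np.ones(len(n))]*d[uv[:,1],uv[:,0]][:,None];return P@H[:3,:3].T+H[:3,3]
g=np.array([(u,v) for u in range(165,345,6) for v in range(145,235,6)]);P=bp(g);P=P[abs(P[:,2]-np.median(P[:,2]))<4]
A=np.c_[P[:,:2],np.ones(len(P))];k,*_=np.linalg.lstsq(A,P[:,2],rcond=None);print('top plane z=ax+by+c',k.round(4))
zt=np.median(P[:,2])
for v in(140,170,200,230): 
  print(v,[(u,*map(float,bp([(u,v)])[0].round(1))) for u in(140,146,150,353,356,359,362,365,368,371,374)])
for u in (200,320): print(u,[(v,*map(float,bp([(u,v)])[0].round(1))) for v in (114,120,126,130,236,240,243,246)])
# plate outer top edge: bright pixels, rightmost per row
gray=cv2.cvtColor(p,cv2.COLOR_BGR2GRAY);E=[]
for v in range(140,235):
    gr=np.diff(gray[v,345:385].astype(int));E.append((345+gr.argmin()+.5,v))
W=cast('wrist',E,zt,np.eye(4))[:,:2];q=np.polyfit(W[:,0],W[:,1],1);print('plate edge slope deg',np.degrees(np.arctan(q[0])),W[[0,40,-1]])
```

```text
top plane z=ax+by+c [-5.30000e-03  3.40000e-03 -2.53483e+01]
140 [(140, 62.5, -37.5, -26.5), (146, 62.3, -35.9, -25.2), (150, 62.3, -34.5, -25.3), (353, 62.0, 33.7, -24.0), (356, 62.2, 34.4, -24.9), (359, 62.2, 35.4, -25.0), (362, 62.1, 36.5, -24.7), (365, 62.3, 37.2, -25.7), (368, 62.2, 38.4, -25.2), (371, 38.7, 86.5, 99.3), (374, 38.5, 89.4, 100.7)]
170 [(140, 51.9, -39.0, -25.6), (146, 51.3, -37.6, -23.5), (150, 51.7, -35.7, -24.8), (353, 51.9, 34.1, -25.6), (356, 51.4, 35.7, -24.0), (359, 51.6, 36.6, -24.5), (362, 51.8, 37.5, -25.1), (365, 52.0, 38.2, -26.1), (368, 51.7, 39.7, -24.8), (371, 15.7, 89.1, 99.1), (374, 15.2, 92.1, 100.9)]
200 [(140, 41.2, -39.9, -26.4), (146, 40.9, -38.0, -25.8), (150, 39.9, -37.5, -23.2), (353, 40.7, 35.4, -25.2), (356, 40.5, 36.6, -24.7), (359, 40.5, 37.7, -24.8), (362, 40.9, 38.4, -25.9), (365, 40.8, 39.6, -25.6), (368, -9.1, 89.9, 100.0), (371, -9.1, 92.4, 100.0), (374, -9.3, 94.9, 100.4)]
230 [(140, -36.1, -93.4, 101.5), (146, 28.9, -39.6, -25.3), (150, 29.4, -37.7, -26.3), (353, 28.1, 37.2, -23.8), (356, 28.8, 37.7, -25.3), (359, 29.4, 38.5, -26.4), (362, 28.5, 40.2, -24.7), (365, -35.2, 90.5, 99.7), (368, -35.6, 93.3, 100.4), (371, -35.5, 95.7, 100.1), (374, -35.7, 98.3, 100.4)]
200 [(114, 66.5, -23.9, 13.7), (120, 66.4, -20.5, -6.7), (126, 66.3, -18.0, -22.0), (130, 65.5, -17.5, -25.5), (236, 26.8, -19.6, -25.8), (240, 25.1, -19.7, -25.7), (243, -47.1, -44.2, 100.3), (246, -50.3, -44.5, 101.1)]
320 [(114, 67.3, 28.1, 6.2), (120, 67.0, 24.6, -11.3), (126, 66.7, 22.0, -24.4), (130, 65.3, 22.2, -24.2), (236, 26.9, 24.3, -26.1), (240, 24.2, 24.9, -24.2), (243, -47.2, 54.5, 100.4), (246, -50.2, 54.8, 100.7)]
plate edge slope deg 3.016020874410626 [[62.33253606 39.46414652]
 [48.27955253 35.39824784]
 [27.35558302 35.75961014]]
```

```bash
python3 -m handwheel '[[[50,15,0,2,0],[100,30,0,2,0],[150,45,0,2,0],[195,60,20,2,0],[211,69,45,2,0],[211,69,62,2,0],[211,69,62,2,0],[211,69,62,2,0],[211,69,62,2,0]]]' 90
python3 - <<'E'
from rd import *
rd(6)
T=pose();p,d=manip.capture("wrist");np.savez('pics/w8.npz',p=p,d=d,T=T);cv2.imwrite('pics/w8.png',p);print(T.round(3))
E
```

```text
time_s: 14.8
position: [484.8, -46.6, 41.3]
eef_rot: [0.689, 0.725, 0.0, 0.001]
wrist_force: [-0.3, -0.5, -2.2]
finger_gap: 22.5
t 15.1 pos [484.79 -46.58  41.42] F [-0.01  0.09 -2.93] gap 22.6
[[-5.20000e-02  9.99000e-01  1.00000e-03  4.84415e+02]
 [ 9.99000e-01  5.20000e-02 -0.00000e+00 -4.63160e+01]
 [-0.00000e+00  1.00000e-03 -1.00000e+00  4.11070e+01]
 [ 0.00000e+00  0.00000e+00  0.00000e+00  1.00000e+00]]
```

View pics/w8.png

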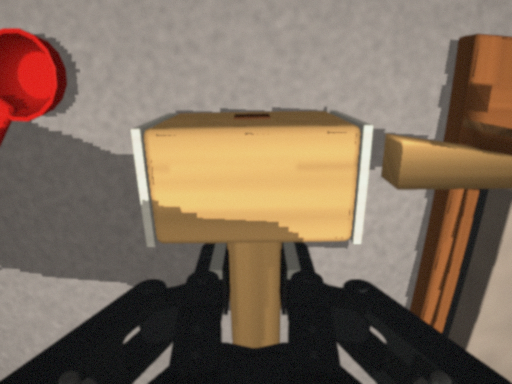

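The view shows the plate (col 365) facing the wedge's thick end (col 384, rows 135-188), 20-odd mm away.

```bash
python3 -m handwheel '[[[2,4,5,0,0],[2,8,9.5,0,0],[2,13,9.5,0,0],[2,18,9.5,0,0],[2,18,9.5,0,0]]]'; python3 rd.py; python3 -m handwheel '[[[0,3,0,0,0],[0,7,0,0,0],[0,11,0,0,0]]]';python3 rd.py
```

```text
time_s: 15.65
position: [503.4, -43.0, 31.2]
eef_rot: [0.688, 0.726, 0.0, 0.001]
wrist_force: [0.7, -0.2, -2.0]
finger_gap: 22.8
t 15.9 pos [502.04 -42.88  31.05] F [ 0.38 -0.03 -3.4 ] gap 22.3
time_s: 16.2
position: [513.2, -42.3, 31.1]
eef_rot: [0.688, 0.725, 0.0, 0.0]
wrist_force: [-1.0, 0.7, -2.9]
finger_gap: 22.4
t 16.45 pos [513.34 -42.34  31.04] F [-0.11  0.04 -3.04] gap 22.3
```

```bash
python3 -m handwheel '[[[0,-6,0,0,0],[0,0,0,0,0],[0,5,0,0,0]]]';python3 rd.py;python3 -m handwheel '[[[0,-6,0,0,0],[0,0,0,0,0],[0,5,0,0,0]]]';python3 rd.py
```

```text
time_s: 16.75
position: [515.8, -42.2, 30.5]
eef_rot: [0.688, 0.726, -0.002, -0.001]
wrist_force: [-9.2, -2.5, -0.3]
finger_gap: 22.5
t 17.0 pos [515.99 -42.1   30.33] F [-4.55 -1.01 -1.78] gap 22.6
time_s: 17.3
position: [520.0, -41.9, 30.4]
eef_rot: [0.688, 0.726, -0.003, -0.002]
wrist_force: [-10.0, -2.2, -0.9]
finger_gap: 22.6
t 17.55 pos [520.84 -41.92  30.3 ] F [-6.29 -1.49 -1.5 ] gap 22.5
```

```bash
python3 -m handwheel '[[[0,-8,0,0,0],[0,-2,0,0,0],[0,4,0,0,0]]]';python3 rd.py;python3 -m handwheel '[[[0,-8,0,0,0],[0,-2,0,0,0],[0,4,0,0,0]]]';python3 rd.py
```

```text
time_s: 17.85
position: [523.4, -41.7, 30.4]
eef_rot: [0.688, 0.726, -0.003, -0.002]
wrist_force: [-15.8, -2.3, 1.6]
finger_gap: 22.4
t 18.1 pos [523.25 -41.51  29.88] F [-8.88 -2.06 -0.34] gap 22.8
time_s: 18.4
position: [523.9, -41.2, 29.4]
eef_rot: [0.688, 0.726, -0.006, -0.005]
wrist_force: [-21.1, -4.6, 2.9]
finger_gap: 22.4
t 18.65 pos [523.78 -41.11  28.91] F [-14.61  -2.97   1.52] gap 22.4
```

```bash
python3 -m handwheel '[[[0,-10,0,0,0],[0,-5,0,0,0],[0,0.5,0,0,0]]]';python3 rd.py;python3 -m handwheel '[[[0,-10,0,0,0],[0,-5,0,0,0],[0,0.5,0,0,0]]]';python3 rd.py
```

```text
time_s: 18.95
position: [524.1, -41.3, 29.4]
eef_rot: [0.688, 0.726, -0.006, -0.005]
wrist_force: [-21.2, -3.1, 2.8]
finger_gap: 22.4
t 19.2 pos [523.96 -41.1   28.91] F [-15.74  -3.43   1.21] gap 22.6
time_s: 19.5
position: [524.2, -41.3, 29.3]
eef_rot: [0.688, 0.726, -0.006, -0.005]
wrist_force: [-23.7, -3.5, 4.0]
finger_gap: 22.3
t 19.75 pos [524.06 -41.11  28.85] F [-17.14  -3.48   1.64] gap 22.6
```

```bash
python3 -m handwheel '[[[0,-10,0,0,0],[0,-5,0,0,0],[0,0.6,0,0,0]]]';python3 rd.py;python3 -m handwheel '[[[0,-10,0,0,0],[0,-5,0,0,0],[0,0,0,0,0]]]';python3 rd.py; python3 -m handwheel '[[[0,-15,0,0,0],[0,-40,-3,0,0],[0,-40,-10,0,0],[0,-40,-10,0,0]]]'
python3 - <<'E'
from rd import *
rd(4)
T=pose();p,d=manip.capture("wrist");np.savez('pics/w9.npz',p=p,d=d,T=T);cv2.imwrite('pics/w9.png',p);print(T.round(3))
E
```

```text
time_s: 20.05
position: [524.3, -41.3, 29.3]
eef_rot: [0.688, 0.726, -0.007, -0.006]
wrist_force: [-24.1, -4.4, 4.0]
finger_gap: 22.4
t 20.3 pos [524.14 -41.1   28.73] F [-18.56  -4.04   1.56] gap 22.9
time_s: 20.6
position: [524.3, -41.3, 29.3]
eef_rot: [0.688, 0.726, -0.007, -0.006]
wrist_force: [-24.1, -4.0, 3.5]
finger_gap: 22.4
t 20.85 pos [524.16 -41.12  28.78] F [-17.83  -3.44   1.79] gap 22.4
time_s: 21.25
position: [496.6, -44.0, 43.2]
eef_rot: [0.688, 0.725, 0.002, 0.003]
wrist_force: [0.5, -1.0, -3.3]
finger_gap: 22.5
t 21.45 pos [495.98 -43.89  42.37] F [-0.1  -0.12 -2.75] gap 22.4
[[-5.30000e-02  9.99000e-01  3.00000e-03  4.94895e+02]
 [ 9.99000e-01  5.30000e-02 -0.00000e+00 -4.36850e+01]
 [-1.00000e-03  3.00000e-03 -1.00000e+00  4.17570e+01]
 [ 0.00000e+00  0.00000e+00  0.00000e+00  1.00000e+00]]
```

View pics/w9.png

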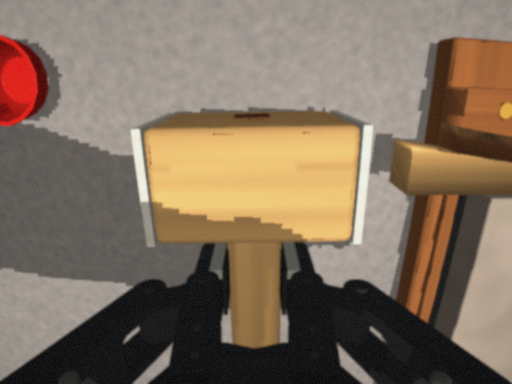

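The plate is 25-30 px clear of the thick end (col 392, rows 138-193), and the wedge still lies straight in the gap. I put the mallet back at its old place.

```bash
python3 -m handwheel '[[[0,0,-30,0,0],[-50,-17,-50,0,0],[-100,-35,-50,0,0],[-150,-52,-50,0,0],[-195,-67,-50,0,0],[-214,-74,-40,0,0],[-214,-74,-10,0,0],[-214,-74,5,0,0],[-214,-74,10,0,0],[-214,-74,10,0,0]]]'; python3 rd.py
```

```text
time_s: 22.5
position: [429.6, -260.6, 30.2]
eef_rot: [0.688, 0.726, -0.0, -0.001]
wrist_force: [-0.0, -0.8, -3.2]
finger_gap: 22.6
t 22.75 pos [ 430.82 -261.35   31.79] F [ 0.18  0.39 -2.89] gap 22.7
```

```bash
python3 -m handwheel '[[[0,0,2,0,0],[0,0,4,0,0],[0,0,6,0,0],[0,0,7.5,0,0],[0,0,7.5,0,0]]]'; python3 rd.py
```

```text
time_s: 23.25
position: [429.9, -261.1, 24.5]
eef_rot: [0.688, 0.725, -0.0, -0.0]
wrist_force: [-2.5, 0.6, 6.0]
finger_gap: 22.4
t 23.5 pos [ 429.92 -261.11   24.48] F [-2.32  0.68  5.96] gap 22.5
```

```bash
python3 -m handwheel '[[[0,0,-2,0,0],[0,0,-2,0,30],[0,0,-2,0,45],[0,0,-2,0,60],[0,0,-2,0,60],[0,0,-20,0,60],[0,0,-60,0,60],[0,0,-110,0,60],[0,0,-160,0,60],[0,0,-160,0,60]]]'; python3 -m handwheel '[[[-40,-60,0,0,60],[-40,-60,0,0,60],[-40,-60,0,0,60],[-40,-60,0,0,60]]]'
python3 - <<'E'
from rd import *
rd(2)
T=pose();p,d=manip.capture("wrist");t,dt=manip.capture("top");np.savez('pics/w10.npz',p=p,d=d,T=T,t=t,dt=dt)
cv2.imwrite('pics/f.png',np.hstack([cv2.resize(p,(400,300)),t[100:400-100+100,150:450]][:1]+[cv2.resize(t[110:290,190:430],(400,300),interpolation=cv2.INTER_CUBIC)]))
E
```

```text
time_s: 24.5
position: [434.4, -264.5, 191.4]
eef_rot: [0.688, 0.726, 0.001, 0.008]
wrist_force: [0.4, -1.3, -0.8]
finger_gap: 50.9
time_s: 24.9
position: [371.9, -304.0, 183.1]
eef_rot: [0.689, 0.725, 0.0, -0.0]
wrist_force: [-0.2, -0.3, -0.3]
finger_gap: 51.4
t 25.0 pos [ 372.35 -303.75  183.17] F [ 0.36  0.72 -0.6 ] gap 51.4
```

View pics/f.png

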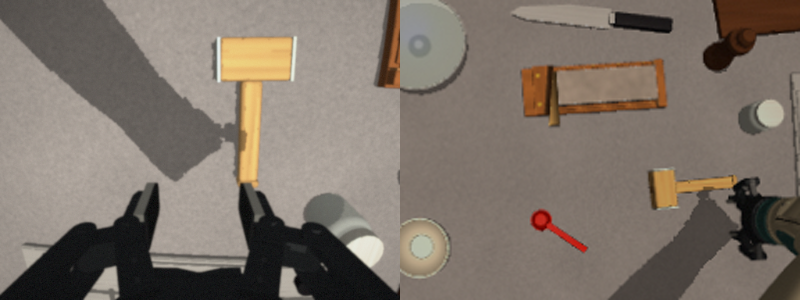

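Run:
```python
from h import *
c=manip.get_calibration('wrist');K=np.array([[c['fx'],0,c['cx']],[0,c['fy'],c['cy']],[0,0,1]])
def bp(f,uv):
    f=np.load(f);d,T=f['d'],f['T'];W=T@c['hand_eye'];uv=np.array(uv);n=cv2.undistortPoints(np.float64(uv).reshape(-1,1,2),K,np.array([c['k1'],0,0,0,0])).reshape(-1,2)
    P=np.c_[n,np.ones(len(n))]*d[uv[:,1],uv[:,0]][:,None];return (P@W[:3,:3].T+W[:3,3]).round(1)
print('wedge');print(bp('pics/w9.npz',[(u,170) for u in (388,391,394,397,400,405,410,420,440,460,480,500)]))
print('mallet head+handle z');print(bp('pics/w10.npz',[(u,v) for u,v in((290,60),(360,60),(290,95),(360,95),(322,130),(320,200))])[:,2])
```

```text
wedge
[[ 5.699e+02 -7.300e+00  3.000e-01]
 [ 5.617e+02 -1.700e+00  2.110e+01]
 [ 5.611e+02 -4.000e-01  2.560e+01]
 [ 5.619e+02  1.000e-01  2.700e+01]
 [ 5.614e+02  1.200e+00  3.100e+01]
 [ 5.620e+02  2.300e+00  3.450e+01]
 [ 5.615e+02  3.800e+00  3.980e+01]
 [ 5.664e+02  3.900e+00  3.930e+01]
 [ 5.754e+02  4.700e+00  4.010e+01]
 [ 5.847e+02  5.300e+00  4.040e+01]
 [ 5.951e+02  5.700e+00  3.980e+01]
 [ 6.044e+02  6.600e+00  4.100e+01]]
mallet head+handle z
[49.4 50.9 49.5 49.8 35.2 37. ]
```

```bash
python3 -c "
from rig import manip
print(manip.job_done())"
```

```text
the job is handed in; nothing more can be done
None
```

The job is handed in: I laid the wedge in the gap, let it go, and tapped it in with the mallet until it was tight. It took about 25 s of the 48 s allowed.

- **Tapping:** The highest reading while tapping was about 24 N, though forces between readings weren't seen. The last two taps held about 18 N and moved the wedge by less than 0.1 mm.
- **Wedge:** It lies flat on the plank with its top at z ≈ 40 mm. Its tip is about 36 mm past the plank's middle, by my estimate, and about 24 mm of the thick end sticks out in front.
- **Mallet:** It lies flat near its old place, with the head's top at z ≈ 50 mm and the handle's at about 36 mm. The gripper touches nothing.
- **Bystanders:** Those in the final top-view crop look undisturbed. The wooden spoon was outside that crop and was not looked at again.

**Not checked directly:** I did not measure the stone's contact with the far block. I infer it from the resistance rising from about 6–10 N to a firm stop. No check failed. In one, the wedge slid the first few mm with almost no force, because it was still loose in the gap.

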